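Hang the pipette bracket on the slotted rack and lock it

ROBOT

A 6-joint arm with a two-finger parallel gripper is mounted at the origin on the work surface. World frame = base frame: x ahead of the robot, y to its left, z up, the work surface at z = 0. Lengths are in m, angles in degrees, forces in N, time in s.
With the tool pointing down it reaches from about 0.4 to 0.825 m from the base axis. Payload 7 kg.
Tool frame: the origin (TCP) lies at the very end of the fingers, on their centre line; the grasp point (between the pads) lies 19 mm behind it (ctrl.grip_depth is the distance from the TCP to the grasp point, in m); z points along the fingers, y is the line along which they close (so a half turn about z gives the same grasp; the last joint's range is limited). The gripper opens to 88 mm and grips with 3 to 60 N. Pads are 19 mm wide; open, the fingers measure 130 mm over their backs; the gripper's body (78 mm by 193 mm) begins 47 mm behind the grasp point.
Start: joints at [90.075, 20.546, 0.682, 0, -70.136, -16.507], TCP at [0.191, 0.647, 0.227] pointing down, gripper open.
Joint ranges: [-176.03, 176.03], [-82.01, 121.73], [-58.28, 71.71], [-173.87, 95.51], [-174.79, -0.11], [-173.66, 173.66]. Speed limits (degrees/s): [136.94, 136.94, 172.46, 180, 180, 180].

INTERFACE

Orientations are given as [roll, pitch, yaw] about the fixed x, y, z axes, in that order (R = Rz(yaw) Ry(pitch) Rx(roll)).
In Python, from plant import get_obs, eyes, ctrl, spotter gives the robot as it stands.
- The arm moves only by the shell command python3 -m crank 'ROWS'. ROWS is JSON, one flat list of numbers, 7 for each row, row after row: the turn, a rotation vector about the tool's x, y, z in rad, then the shift along the tool's x, y, z in mm, then the opening, from 0 (shut) to 1 (fully open). A call has 1 to 5 rows; each row shifts and turns the commanded pose from where the row before left it, along the tool's axes as they then stand; what a row does not reach is not made up. A row lasts 1/8 s, in which the tool goes at most 62.5 mm and 10.7 degrees, less where a joint would pass 70% of its speed; a pose out of reach is approached as far as the arm can. A call is refused whole if a number of a shift passes 62.5 or a number of a turn 0.188, either way. A call with a gripper value outside its range is refused whole. The fingers move at their own pace and stop on an object; the grip force is fixed at half the most. Time passes only in rows, so rows that do not move let the fingers close. It gives the time, the measured TCP pose, the force, the opening and the grip force at its end, in the units of the state.
- get_obs(): the state, without advancing time (a new reading comes with each control period).
- eyes.snapshot(name): name is "side" or "top"; returns the picture (480x640x3 uint8, blue, green, red); there is no depth.
- eyes.camera_model(name): a dict with "fx", "fy", "cx", "cy" (pixels), "D" ([k1, k2, p1, p2, k3] as OpenCV has them; the pictures are not rectified), "extrinsics" (4x4, takes a point from camera to world coordinates). Camera axes: x right, y down, z forward; pixel columns grow to the right and rows downward; lengths in m; the calibration is good to about 2 mm. A picture is of the moment at which its call begins. camera_model takes no time and is no camera call.
- ctrl.close_job(): hands the job in; it is judged then, once.
Trained networks look in the newest picture that a camera, given by its name, has taken for a name from the list of things; names that differ only in an ending like _2 or _b are one class to them, and where a whole thing is asked for, a point or a joint stands for the part that bears it (a point fixed in the world has none). Each returns a list of dicts, best first, with "p" (0 to 1); they miss things now and then, are a little off and sometimes report something else, mostly with a low value. They report only what shows in the picture. A call takes as long as a camera call. They do not tell look-alikes from the thing itself.
- spotter.outline_of(camera, target): "region" (480x640 bool, what is visible of it) and "rect" ([left, top, width, height] in pixels, round what is visible of it).
- spotter.place_of(camera, target): "location" ([column, row] in pixels: a listed point, or the origin of a listed thing).
The state is a dict: "clock": time; "joint_pos": joint angles; "qvel": joint speeds; "tau": joint torques, N m; "tool_pos": TCP position; "orientation": TCP orientation; "force": force on the tool from outside, world axes, zero at the start; "moment": the same for the moment, N m; "opening": finger opening in m; "gripper_force": force on a finger pad.
Only numpy, scipy, OpenCV 4.12 (cv2) and the standard library are available. Lean on these libraries where they do the work, as an engineer would, in place of code of your own. Each camera call takes 0.05 s, during which the arm holds its last target. There are 200 camera calls.

TASK

Hang the loose metal bracket on the bench rack: put both its claws into the top pair of slots of the two upright strips, then press it down until it sits fully home and the spring catch has snapped over its tab. Work gently, without forcing the bracket or the rack, and leave the glassware and other things on the bench where they are.

Things in the scene. Friction and masses are not known exactly. Their poses are not given: they have to be found in the camera images.
- bracket_grip (a point): Loose aluminium bracket, 0.18 kg, standing on the bench. Point: centre of its upright web, 20 mm above its underside; grip here from above, across the web. Axes: +x towards its claws, +y left, +z up. In mm from here: web 10 thick (y), 40 tall, x -65 to 60; front crossbar at x -70, 80 wide (y), 10 thick, 20 tall, two 16 mm pins on it; back plate 124 wide, 5 thick, rear face x 65, z -20 to 38.
- bracket_pad (a point): Centre of the top of the bracket's flat thumb pad, 30 x 30 mm, 45 mm ahead (+x) of the grip point and 38 mm above it: the place to press down. Same axes as the bracket.
- bracket_claws (a point): Midway between the bracket's two claws (they stand at y +-50 mm from it, each 6 mm wide), 5 mm behind the plate's rear face, level with the undersides of their tongues, 46 mm above the bracket's underside. Each tongue is 8 mm tall and reaches 10.5 mm behind the plate; its end, 5.5 to 10.5 mm behind, turns down as a leg to 20 mm below this point, so that it hooks over a 4 mm plate.
- bracket_tab (a point): Middle of the top rear edge of the bracket's flat tab, which sticks 10 mm out behind the back plate between the claws, 24 mm wide, 5 mm thick; this edge is 35 mm above the bracket's underside. The catch must end up over it.
- rack: Fixed bench rack: foot plate and two posts that carry two slotted upright strips. Origin at bench level under the strips' front face, midway between them; +x goes from the front into the rack (hung bracket: same axes), +z up. Strips at y +-50 mm, each 31 wide, 4 thick, with three slots 11 wide one above the other: the top one 150 to 200 high, 12 of metal below it, then the next.
- rack_top (a point): Nominal top of the strips, in their front face, 214 mm high, midway between them. The strips with the catch are height-adjusted by hand and clamped: they truly sit up to 9 mm higher or lower than all heights given or measured for the rack. This is not measured: find it by feel or see it. The posts stand 22 to 40 mm behind the front face, up to 220 mm high.
- rack_seat (a point): Nominal seat: in the strips' front face, midway, at the lower edge of the top slots, 150 mm high (truly within 9 mm). Fully home, the claw tongues' undersides rest on these edges and the plate's rear is against the strips; the bracket's grip point is then 65 mm in front of and 26 mm below the true seat. The claws pass straight in with the bracket 21 to 41 mm above its true home.
- catch (a joint): Spring catch between the strips: 0 = out, to 0.008 m pushed back. About 14 mm above home the bracket's tab meets its sloping nose, and the bracket can rest there, hooked. Pressing on pushes the nose back 3 to 4.5 mm (some 8 to 18 N), then the tab rubs down past it (less force); it springs out over the tab in the last 1 to 2 mm before the claws bottom. Pressing beyond about 25 N is forcing it.
- weigh_dish: White square dish 60 x 60 x 12 mm on the bench in front of the rack; leave it. Origin centre of underside.
- beaker: Glass beaker, 52 mm across, 65 mm tall; leave it. Origin centre of underside.
- jar: Amber jar with black cap, 56 mm across, 75 mm tall; leave it. Origin centre of underside.
- tip_box: White box 80 x 115 x 55 mm; leave it. Origin centre of underside.
- vial_block: Grey block 50 x 90 mm with three capped vials, 55 mm tall in all; leave it. Origin centre of underside.
Things that resemble listed ones, but are neither listed nor needed, are in the scene too. What is shaped like the part that bears bracket_grip but brown or turquoise is not meant.

How it is judged (in metres and radians):
On the way, in this order (a step that is already met when the one before it is completed fails the run):
1. both claws are through the top slots (x of bracket_grip in the frame of rack above -0.07 m and y of bracket_grip in the frame of rack between -0.007 and 0.007 m and z of bracket_grip in the frame of rack_seat between -0.038 and 0.02 m), for 0.1 s.
2. pressed down, the tab pushes the catch back (over 2.4 mm) (value of joint catch above 0.0024 m).
At the end, for the whole second after the job is handed in: The bracket hangs by both claws in the top slots, fully down on them (within 12 mm below or 10.5 mm above its nominal height, as the strips are set by up to 9 mm), within 7 mm sideways, level and square to 0.08 rad, at rest, the catch sprung out over its tab (within 1 mm of fully out) (x of bracket_grip in the frame of rack above -0.07 m and y of bracket_grip in the frame of rack between -0.007 and 0.007 m and z of bracket_grip in the frame of rack_seat between -0.038 and -0.0155 m and angle between the x axis of bracket_grip and the x axis of rack, either way round below 0.08 rad and angle between bracket_grip's own z axis and vertical below 0.08 rad and value of joint catch below 0.001 m and linear speed of bracket below 0.02 m/s); the robot touches nothing.
It fails at once if the bracket is forced against the rack (contact forces over 65 N in all) (contact force between bracket and rack above 65 N).
It fails at once if a bystander is moved more than 20 mm (distance of any of weigh_dish, beaker, jar, tip_box, vial_block from where it was at the start of the episode above 0.02 m).
It also fails if it takes over 64 s, if anything falls off the work surface, if the arm or the gripper's body presses on something with over 40 N, if the wrist force passes 120 N, or if a joint passes its speed limit or range.

## Working session

There is one attempt and no reset: what is moved stays moved. The work goes in short steps, Python scripts to look and compute and a shell command to move; the robot and the scene stay as the last step left them, time stands still between calls to the robot, and variables do not carry over. Pictures are saved under pics/ and viewed, at most 10 in all, crops included, and the job is handed in when it is done.

```bash
mkdir -p pics; ls; python3 - <<'E'
from plant import get_obs, eyes, ctrl, spotter
import cv2, numpy as np
o=get_obs(); print({k:np.round(o[k],3) for k in ('clock','tool_pos','orientation','force','opening')}, ctrl.grip_depth)
for c in ('side','top'):
    im=eyes.snapshot(c); cv2.imwrite(f'pics/{c}0.png',im)
    m=eyes.camera_model(c); print(c,m['fx'],m['fy'],m['cx'],m['cy'],m['D'],np.round(m['extrinsics'],3).tolist())
    for t in ('bracket_grip','bracket_pad','bracket_claws','bracket_tab','rack','rack_top','rack_seat','catch','weigh_dish'):
        print(t,[(np.round(r['location'],1).tolist(),round(r['p'],2)) for r in spotter.place_of(c,t)][:4])
E
```

```text
pics
{'clock': np.float64(0.0), 'tool_pos': array([0.191, 0.647, 0.226]), 'orientation': array([ 1.79904e+02, -9.00000e-03, -1.64410e+01]), 'force': array([-0.662,  0.331, -0.165]), 'opening': np.float64(0.087)} 0.0188
side 477.62991434957524 477.62991434957524 323.3361831962151 251.90297566889834 [-0.00197708  0.          0.          0.          0.        ] [[0.991, -0.111, 0.078, 0.44], [-0.135, -0.728, 0.673, -0.754], [-0.018, -0.677, -0.736, 0.921], [0.0, 0.0, 0.0, 1.0]]
bracket_grip [([398.6, 414.7], 0.95), ([235.8, 217.5], 0.81)]
bracket_pad [([386.2, 425.7], 0.89), ([222.1, 202.6], 0.67), ([299.5, 281.3], 0.56)]
bracket_claws [([297.7, 278.8], 0.91), ([385.1, 444.2], 0.75), ([217.5, 199.3], 0.56)]
bracket_tab [([294.2, 281.4], 0.79), ([378.7, 446.3], 0.57)]
rack [([313.0, 197.6], 0.85), ([298.0, 280.2], 0.41), ([406.2, 230.2], 0.23)]
rack_top [([308.2, 138.9], 0.68)]
rack_seat [([309.8, 155.3], 0.62)]Traceback (most recent call last):
  File "<stdin>", line 8, in <module>
ValueError: it knows: beaker, bracket_claws, bracket_grip, bracket_pad, bracket_tab, jar, rack, rack_seat, rack_top, tip_box, vial_block, weigh_dish
```

```bash
cat > h.py <<'E'
from plant import get_obs, eyes, ctrl, spotter
import cv2, numpy as np
from scipy.spatial.transform import Rotation as R
def cm(c):
    m=eyes.camera_model(c); K=np.array([[m['fx'],0,m['cx']],[0,m['fy'],m['cy']],[0,0,1]]); return K,np.array(m['D']),np.array(m['extrinsics'])
def ray(c,p):
    K,D,E=cm(c); u=cv2.undistortPoints(np.array([[p]],float),K,D)[0,0]; return E[:3,3],E[:3,:3]@np.array([u[0],u[1],1])
def onz(c,p,z):
    o,d=ray(c,p); return o+d*(z-o[2])/d[2]
def tri(p,q,c1='side',c2='top'):
    o1,d1=ray(c1,p); o2,d2=ray(c2,q); s=np.linalg.lstsq(np.c_[d1,-d2],o2-o1,rcond=None)[0]
    a,b=o1+s[0]*d1,o2+s[1]*d2; return (a+b)/2,np.linalg.norm(a-b)
def proj(c,P):
    K,D,E=cm(c); I=np.linalg.inv(E); return cv2.projectPoints(np.array(P,float).reshape(-1,1,3),cv2.Rodrigues(I[:3,:3])[0],I[:3,3],K,D)[0][:,0]
def pl(c,t): return [(np.round(r['location'],1).tolist(),round(r['p'],2)) for r in spotter.place_of(c,t)][:4]
E
python3 - <<'E'
from h import *
im=eyes.snapshot('top'); cv2.imwrite('pics/top0.png',im)
print(np.round(cm('top')[2],3).tolist(),cm('top')[0].tolist())
for t in ('bracket_grip','bracket_pad','bracket_claws','bracket_tab','rack','rack_top','rack_seat','weigh_dish'): print(t,pl('top',t))
E
```

```text
[[0.028, -0.984, 0.177, 0.257], [-1.0, -0.028, 0.002, -0.06], [0.003, -0.177, -0.984, 1.705], [0.0, 0.0, 0.0, 1.0]] [[614.661890566438, 0.0, 320.35400842187767], [0.0, 614.661890566438, 239.93292661287566], [0.0, 0.0, 1.0]]
bracket_grip [([440.8, 224.6], 0.9), ([336.5, 272.5], 0.85), ([210.2, 328.8], 0.77)]
bracket_pad [([195.0, 331.9], 0.95), ([453.1, 230.9], 0.74), ([319.3, 267.8], 0.59)]
bracket_claws [([314.9, 273.0], 0.82), ([190.8, 341.3], 0.78), ([455.0, 236.0], 0.76), ([273.6, 297.6], 0.67)]
bracket_tab [([188.5, 346.5], 0.89), ([311.6, 276.7], 0.75), ([463.7, 240.9], 0.61)]
rack [([196.3, 246.0], 0.57)]
rack_top [([175.9, 236.5], 0.96), ([256.4, 170.6], 0.47)]
rack_seat [([177.9, 235.8], 0.8)]
weigh_dish [([271.1, 245.5], 0.92)]
```

View pics/side0.png

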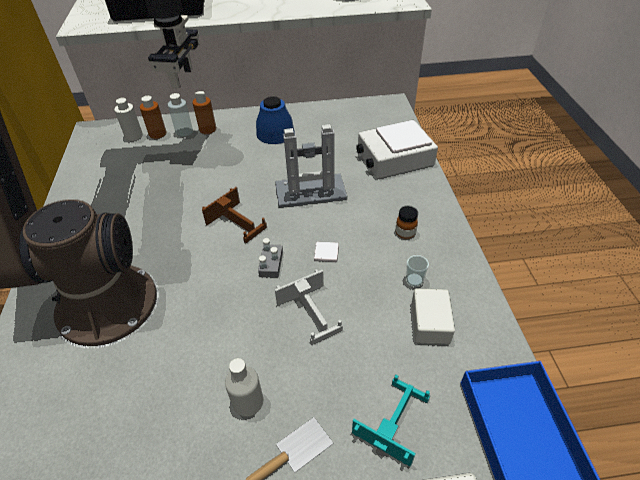

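View pics/top0.png

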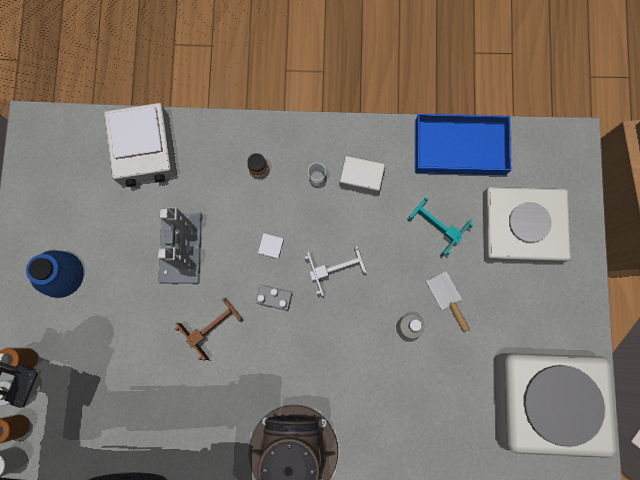

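The look-alikes are brown (side 235,213 / top 210,329), turquoise (side 395,415 / top 441,225) and bare metal grey (side 305,295 / top 336,272). I choose the grey one and check it in a close crop.

```bash
python3 - <<'E'
from h import *
s=cv2.imread('pics/side0.png');t=cv2.imread('pics/top0.png')
a=cv2.resize(s[262:352,260:360],(400,300)if 0 else (333,300),interpolation=2); b=cv2.resize(t[235:305,290:380],(386,300),interpolation=2)
c=cv2.resize(s[115:215,265:360],(285,300),interpolation=2); d=cv2.resize(t[200:290,150:215],(217,300),interpolation=2)
p=np.zeros((600,720,3),np.uint8); p[:300,:333]=a;p[:300,334:720]=b;p[300:,:285]=c;p[300:,334:551]=d
cv2.imwrite('pics/crop0.png',p)
eyes.snapshot('side')
print(tri((297.7,278.8),(314.9,273.0)))
print('rt',tri((308.2,138.9),(175.9,236.5)),'rs',tri((309.8,155.3),(177.9,235.8)))
for t in ('weigh_dish','beaker','vial_block','jar','tip_box'):
  r=pl('top',t); print(t,r,onz('top',r[0][0],0) if r else '')
for c in('side','top'):
  for t in ('rack','bracket_grip'):print(c,t,[(r['rect'],round(r['p'],2)) for r in spotter.outline_of(c,t)])
E
```

```text
(array([ 0.46185652, -0.0447105 ,  0.06287306]), np.float64(0.0009148269999914732))
rt (array([0.52853357, 0.29983452, 0.2066456 ]), np.float64(0.005896920658366767)) rs (array([0.53597482, 0.30813287, 0.14973907]), np.float64(0.0033910339229761464))
weigh_dish [([271.1, 245.5], 0.92)] [0.54447946 0.08138106 0.        ]
beaker [([315.5, 177.2], 0.64)] [ 7.46780859e-01 -3.75790366e-02  2.22044605e-16]
vial_block [] 
jar [([261.2, 170.3], 0.88)] [0.76261928 0.11890152 0.        ]
tip_box [([358.0, 180.8], 0.84)] [ 0.73959389 -0.15966968  0.        ]
side rack [([268.9, 269.3, 75.4, 73.3], 0.72), ([277.4, 124.4, 69.6, 81.5], 0.64)]
side bracket_grip [([276.2, 270.5, 66.2, 73.2], 0.97), ([200.5, 186.1, 69.1, 58.6], 0.86), ([357.4, 375.2, 69.9, 87.9], 0.64)]
top rack [([158.2, 208.5, 47.6, 78.3], 0.77), ([308.2, 166.5, 16.2, 15.9], 0.23)]
top bracket_grip [([175.4, 300.6, 67.7, 60.1], 0.73), ([409.7, 196.2, 64.4, 55.5], 0.7), ([304.7, 249.5, 62.6, 45.5], 0.56)]
```

View pics/crop0.png

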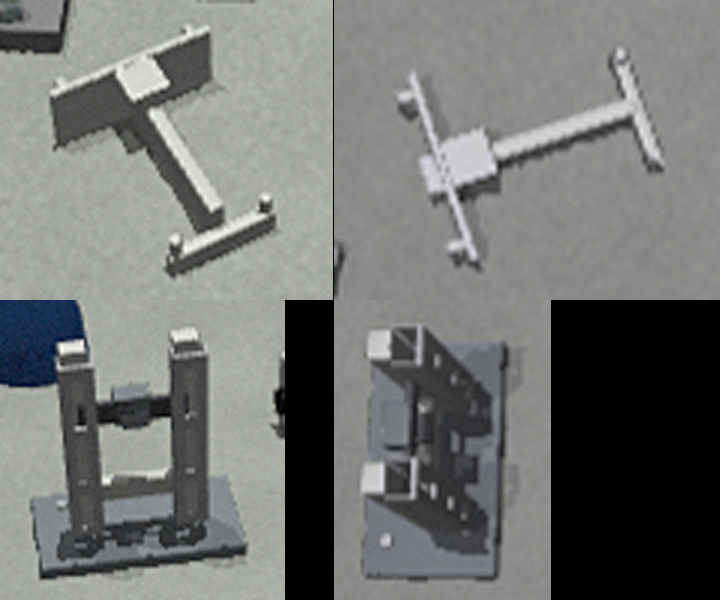

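The crop confirms the grey aluminium bracket: plate with pad, web and pinned crossbar, with claws towards the rack. Next I fit the bracket and rack poses from the picked features.

```bash
cat > fit.py <<'E'
from h import *
from scipy.optimize import least_squares
def fit(model,obs,x0,free=3):
    # model pts (local mm), obs list of (cam, idx-weights point, px)
    def T(x): 
        c,s=np.cos(x[2]),np.sin(x[2]); return lambda P:np.array([x[0]+c*P[0]-s*P[1],x[1]+s*P[0]+c*P[1],P[2]+(x[3] if len(x)>3 and P[3:] else 0)])
    def f(x): 
        t=T(x); return np.concatenate([proj(c,[t(P)])[0]-px for c,P,px in obs])
    r=least_squares(f,x0,loss='soft_l1'); return r.x,np.round(r.fun.reshape(-1,2),1)
E
python3 - <<'E'
from fit import *
m=.001
B=[('side',(.060,.062,.058),(275.6,291.1)),('side',(.060,-.062,.058),(323,270.1)),('side',(-.070,0,.035),(326,328.9)),
('top',(.0625,.062,.058),(308.4,251.8)[0:2]),('top',(.0625,-.062,.058),(322.9,296.1)),('top',(-.070,.040,.02),(356.7,247.1)),('top',(-.07,-.04,.02),(366.1,274.)) ]
# top view: bracket +y(left) when heading to image-left is image-down -> swap
B[3]=('top',(.0625,-.062,.058),(308.4,251.8));B[4]=('top',(.0625,.062,.058),(322.9,296.1));B[5]=('top',(-.07,-.04,.02),(356.7,247.1));B[6]=('top',(-.07,.04,.02),(366.1,274.))
x,r=fit(None,B,[.48,-.1,1.9]); print('bracket',x,np.rad2deg(x[2]),r.tolist())
Rk=[('side',(0,.05,.214,1),(290.3,135.7)),('side',(0,-.05,.214,1),(328,132.8)),('top',(0,-.05,.214,1),(176.1,213.8)),('top',(0,.05,.214,1),(174,253.7))]
x,r=fit(None,Rk,[.53,.3,1.57,0.]); print('rack',x,np.rad2deg(x[2]),r.tolist())
E
```

```text
bracket [ 0.48410499 -0.1054206   1.91464591] 109.70112998462159 [[-1.0, 0.3], [-0.3, 1.6], [-0.9, -0.4], [0.2, -0.4], [-0.1, -1.2], [-0.1, -0.7], [-0.2, -0.4]]
rack [0.53206057 0.29877839 1.57955111 0.00725687] 90.50161231666462 [[-1.3, 0.7], [-0.5, -0.2], [0.2, -1.0], [-0.2, -0.7]]
```

```bash
cat >> h.py <<'E'
def go(xyz,yaw):
    """tool-frame shift (mm) and turn (rad) from current measured pose, tool pointing down"""
    o=get_obs(); Rm=R.from_euler('xyz',o['orientation'],degrees=True); d=Rm.inv().apply(np.array(xyz)-o['tool_pos'])*1e3
    rv=(Rm.inv()*R.from_euler('xyz',[180,0,yaw],degrees=True)).as_rotvec()
    print('pose',np.round(o['tool_pos'],4),np.round(o['orientation'],2),'f',np.round(o['force'],1),'m',np.round(o['moment'],2),'op',round(float(o['opening']),4),'t',o['clock'],'| shift',np.round(d,1),'turn',np.round(rv,4))
E
python3 -m crank '[0,0,0.187,0,0,-12,1, 0,0,0.187,0,0,-12,1, 0,0,0.187,0,0,-12,1, 0,0,0.187,0,0,-12,1, 0,0,0.187,0,0,-12,1]'
python3 -c "
from h import *
go([.484,-.105,.15],-70.3)"
```

```text
clock: 1.98
tool_pos: [0.191, 0.6474, 0.287]
orientation: [-180.0, 0.0, -70.4]
force: [0.7, 0.1, 0.3]
opening: 0.0879
gripper_force: 0.0
pose [0.191  0.6474 0.287 ] [-180.      0.    -70.36] f [0.7 0.1 0.3] m [0.06 0.01 0.04] op 0.0879 t 1.975 | shift [807.1 -23.1 137. ] turn [-0.     0.    -0.001]
```

```bash

python3 -m crank '[0,0,0,55,-12,0,1, 0,0,0,55,-12,0,1, 0,0,0,55,-12,0,1, 0,0,0,55,-12,0,1, 0,0,0,55,-12,0,1]'|head -2
python3 -m crank '[0,0,0,55,0,0,1, 0,0,0,55,0,0,1, 0,0,0,55,0,0,1, 0,0,0,55,0,0,1, 0,0,0,55,0,0,1]'|head -2
python3 -c "
from h import *
go([.484,-.105,.15],-70.3)"
```

```text
clock: 2.6
tool_pos: [0.3421, 0.4079, 0.2869]
clock: 3.22
tool_pos: [0.4357, 0.1494, 0.287]
pose [0.4357 0.1494 0.287 ] [-1.7994e+02  2.0000e-02 -6.9980e+01] f [0.5 0.6 1.6] m [ 0.15 -0.2   0.02] op 0.0876 t 3.225 | shift [255.6  41.9 136.9] turn [-0.0011  0.0004  0.0056]
```

```bash

python3 -m crank '[0,0,0.005,50,8,26,1, 0,0,0,50,8,26,1, 0,0,0,50,8,26,1, 0,0,0,50,8,26,1, 0,0,0,50,8,26,1]'|head -2
python3 -m crank '[0,0,0,6,2,7,1, 0,0,0,0,0,0,1]'|head -2
python3 - <<'E'
from h import *
go([.484,-.105,.1],-70.3)
s=eyes.snapshot('side');t=eyes.snapshot('top'); go([.484,-.105,.1],-70.3)
g=np.array(get_obs()['tool_pos']); ps=proj('side',[g])[0];pt=proj('top',[g])[0]; print(ps,pt)
for c in('side','top'):
  for k in ('bracket_grip','bracket_pad','bracket_claws'): print(c,k,pl(c,k))
a=s[230:350,245:365]; b=t[230:320,290:380]
cv2.imwrite('pics/near.png',np.hstack([cv2.resize(a,(400,400),interpolation=2),cv2.resize(b,(400,400),interpolation=2)]))
E
```

```text
clock: 3.85
tool_pos: [0.4827, -0.0994, 0.1563]
clock: 4.1
tool_pos: [0.4821, -0.1045, 0.1492]
pose [ 0.4821 -0.1045  0.1492] [ 1.7994e+02  1.0000e-02 -7.0380e+01] f [ 0.1 -0.4  0.3] m [ 0.11 -0.07  0.04] op 0.0876 t 4.1 | shift [ 1.1 -1.6 49.2] turn [ 0.0011  0.0002 -0.0014]
pose [ 0.4829 -0.1034  0.1503] [-1.7993e+02 -2.0000e-02 -7.0250e+01] f [ 1.4  0.2 -0.2] m [ 0.06 -0.09 -0.02] op 0.0876 t 4.2 | shift [ 1.8 -0.4 50.3] turn [-0.0012 -0.0004  0.0009]
[308.21878696 272.53486984] [337.92819163 261.37111869]
side bracket_grip [([313.0, 310.1], 0.83), ([234.4, 212.8], 0.69)]
side bracket_pad [([386.2, 427.6], 0.88), ([299.3, 281.9], 0.71), ([222.5, 205.0], 0.56)]
side bracket_claws [([297.5, 281.8], 0.96), ([219.5, 196.0], 0.81), ([384.4, 444.4], 0.77), ([296.7, 282.9], 0.36)]
top bracket_grip [([336.4, 268.3], 0.85), ([210.6, 328.1], 0.58), ([438.2, 223.4], 0.55)]
top bracket_pad [([319.3, 267.8], 0.75), ([193.0, 331.4], 0.68), ([455.5, 231.3], 0.68)]
top bracket_claws [([457.0, 237.2], 0.96), ([312.0, 276.2], 0.8), ([189.2, 344.3], 0.65)]
```

View pics/near.png

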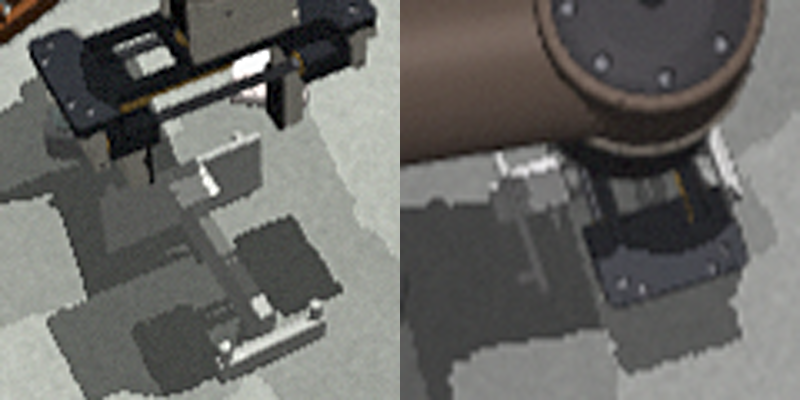

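The gripper stands aligned over the web, long side across it, plate at about (200,170) and crossbar at (275,340) of the left panel both clear of the fingers. I descend and close.

```bash

python3 -m crank '[0,0,0,1,0,40,1, 0,0,0,0,0,40,1, 0,0,0,0,0,40,1, 0,0,0,0,0,24,1, 0,0,0,0,0,0,1]'
python3 -m crank '[0,0,0,0,0,0,0.3, 0,0,0,0,0,0,0, 0,0,0,0,0,0,0, 0,0,0,0,0,0,0, 0,0,0,0,0,0,0]'
python3 -m crank '[0,0,0,0,0,0,0, 0,0,0,0,0,0,0]'
```

```text
clock: 5.12
tool_pos: [0.4816, -0.1049, 0.0042]
orientation: [179.8, 0.0, -70.3]
force: [0.5, 0.3, 0.6]
opening: 0.088
gripper_force: 0.0
clock: 5.75
tool_pos: [0.4829, -0.105, 0.0058]
orientation: [-180.0, -0.0, -70.3]
force: [0.0, -0.7, 0.4]
opening: 0.0433
gripper_force: 0.0
clock: 6.0
tool_pos: [0.4827, -0.105, 0.0055]
orientation: [180.0, 0.0, -70.3]
force: [0.4, -0.4, -1.1]
opening: 0.0229
gripper_force: 0.0
```

```bash

python3 -m crank '[0,0,0,0,0,0,0, 0,0,0,0,0,0,0, 0,0,0,0,0,0,0, 0,0,0,0,0,0,0]'|tail -2
python3 -m crank '[0,0,0,0,0,-25,0, 0,0,0,0,0,-40,0, 0,0,0,0,0,-50,0, 0,0,0,0,0,-50,0, 0,0,0,0,0,-15,0]'
python3 -c "
from h import *
go([.532,.15,.18],-89.5)"
```

```text
opening: 0.0098
gripper_force: 30.0
clock: 7.12
tool_pos: [0.4839, -0.1049, 0.1886]
orientation: [-179.7, -0.1, -70.3]
force: [1.2, 0.6, -2.7]
opening: 0.0095
gripper_force: 30.0
pose [ 0.4839 -0.1049  0.1886] [-1.7974e+02 -6.0000e-02 -7.0280e+01] f [ 1.2  0.6 -2.7] m [ 0.08 -0.03 -0.04] op 0.0095 t 7.125 | shift [-223.7 -131.3    8.9] turn [-4.600e-03 -3.000e-04  3.355e-01]
```

```bash

python3 -m crank '[0,0,0.168,-30,0,0,0, 0,0,0.168,-30,0,0,0, 0,0,0,0,0,0,0]'|head -3
python3 -c "
from h import *
go([.532,.18,.148],-89.5)"
```

```text
clock: 7.5
tool_pos: [0.4662, -0.0461, 0.1846]
orientation: [179.9, 0.0, -89.5]
pose [ 0.4662 -0.0461  0.1846] [ 1.7989e+02  1.0000e-02 -8.9550e+01] f [ 0.2 -0.5 -1.1] m [ 0.01 -0.08 -0.05] op 0.0098 t 7.5 | shift [-225.6  -67.6   36.5] turn [ 0.0019  0.0002 -0.0009]
```

```bash

python3 -m crank '[0,0,0,-46,-14,-1,0, 0,0,0,-46,-14,-1,0, 0,0,0,-46,-14,-1,0, 0,0,0,-46,-14,-1,0, 0,0,0,-40,-11,-1,0]'|head -3
python3 -m crank '[0,0,0,0,0,12,0, 0,0,0,0,0,12,0, 0,0,0,0,0,12,0, 0,0,0,0,0,0,0, 0,0,0,0,0,0,0]'|head -3
python3 - <<'E'
from h import *
s=eyes.snapshot('side');t=eyes.snapshot('top'); go([.532,.18,.148],-89.5)
cv2.imwrite('pics/s1.png',s);cv2.imwrite('pics/t1.png',t)
a=s[115:265,255:375]; b=t[195:305,150:260]
cv2.imwrite('pics/near2.png',np.hstack([cv2.resize(a,(400,500),interpolation=2),cv2.resize(b,(400,400),interpolation=2)[:,:] if 0 else cv2.copyMakeBorder(cv2.resize(b,(400,400),interpolation=2),0,100,0,0,0)]))
E
```

```text
clock: 8.12
tool_pos: [0.5326, 0.1783, 0.1893]
orientation: [179.9, -0.1, -89.4]
clock: 8.75
tool_pos: [0.5329, 0.1769, 0.1549]
orientation: [-180.0, 0.0, -89.6]
pose [0.533  0.1772 0.1552] [-1.7994e+02  3.0000e-02 -8.9550e+01] f [ 0.1 -0.1 -1.9] m [ 0.03 -0.1  -0.03] op 0.0096 t 8.85 | shift [-2.8  1.   7.2] turn [-0.001   0.0006 -0.0009]
```

View pics/near2.png

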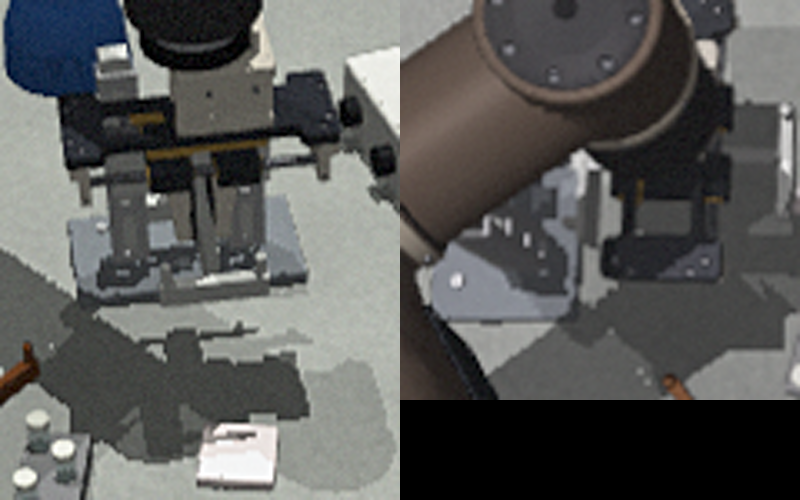

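The held bracket (crossbar around (215,285) left) is in front of the rack, and the gripper hides the claws. I'll refine the rack's pose from the start pictures, enlarged.

```bash
python3 - <<'E'
from h import *
s=cv2.imread('pics/side0.png');t=cv2.imread('pics/top0.png')
a=cv2.resize(s[122:210,274:350],(456,528),interpolation=2); b=cv2.resize(t[203:291,154:206],(312,528),interpolation=2)
cv2.imwrite('pics/rack.png',np.hstack([a,b]))
E
```

```text
(no output)
```

View pics/rack.png

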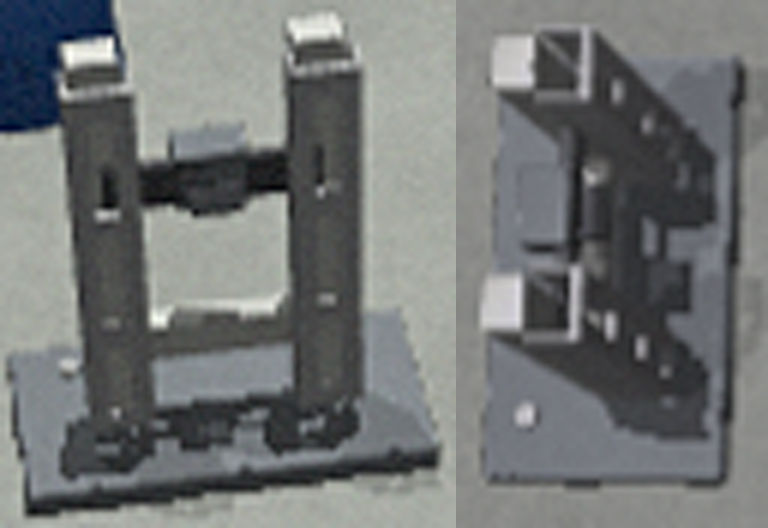

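```bash
python3 - <<'E'
from fit import *
S=lambda u,v:np.array([274+(u+.5)/6-.5,122+(v+.5)/6-.5]); T=lambda u,v:np.array([154+(u-456+.5)/6-.5,203+(v+.5)/6-.5])
O=[]
for sg,l,r in((1,(62,100),(133,97)),(-1,(290,75),(360,70))):
    O+=[('side',(0,sg*.05+.0155,.214,1),S(*l)),('side',(0,sg*.05-.0155,.214,1),S(*r))]
for sg,L in ((1,[(107,215),(112,322),(116,413)]),(-1,[(323,187),(326,299),(332,401)])):
    O+=[('side',(.002,sg*.05,z,1),S(*p)) for z,p in zip((.150,.088,.026),L)]
for sg,L in ((-1,[(618,92),(648,122),(682,172)]),(1,[(610,325),(640,348),(665,371)])):
    O+=[('top',(.002,sg*.05,z,1),T(*p)) for z,p in zip((.150,.088,.026),L)]
O+=[('top',(0,-.0345,.214,1),T(600,100)),('top',(0,-.0655,.214,1),T(597,30)),('top',(0,.0345,.214,1),T(582,266)),('top',(0,.0655,.214,1),T(582,338))]
x,r=fit(None,O,[.53,.3,1.57,0.]); print('rack',x,np.rad2deg(x[2])); print(r.tolist())
for c in('side','top'):
  Oc=[o for o in O if o[0]==c]; x,r=fit(None,Oc,[.53,.3,1.57,0.]); print(c,x,np.rad2deg(x[2]))
# foot plate top-view edge yaw
a,b=onz('top',T(738,62),.012),onz('top',T(722,482),.012); print('foot',a,b,np.rad2deg(np.arctan2(*(b-a)[:2]))) 
print(onz('side',S(30,490),.012),onz('side',S(437,445),.012))
# held bracket check: predicted crossbar/pins in current pics
E
```

```text
rack [0.53252338 0.29897902 1.58903158 0.00462814] 91.0448032185336
[[-0.7, -0.3], [-0.5, -1.1], [-0.2, -0.1], [-0.1, -0.5], [-0.6, -0.1], [0.1, 0.5], [0.8, 2.5], [0.3, 0.6], [0.1, 0.4], [-0.7, 0.6], [0.6, 0.5], [0.7, 0.4], [-0.2, -3.4], [-0.0, 0.1], [0.2, -0.2], [0.9, -0.7], [-1.6, -0.2], [-0.5, -0.8], [-0.1, -0.2], [-0.8, 0.3]]
side [ 0.53487262  0.31994379  1.58480229 -0.01025472] 90.8024828239704
top [ 0.53480876  0.30252556  1.58658721 -0.01151092] 90.90475106356973
foot [0.62970274 0.28212946 0.012     ] [0.43230141 0.27701848 0.012     ] -91.48313217587246
[0.43613825 0.28372001 0.012     ] [0.63320048 0.28578411 0.012     ]
```

```bash

python3 -m crank '[0,0,-0.0096,0,-1.6,7,0, 0,0,0,0,0,6,0, 0,0,0,0,0,0,0, 0,0,0,0,0,0,0]'|head -3
python3 - <<'E'
from h import *
s=eyes.snapshot('side');t=eyes.snapshot('top'); go([.5346,.177,.142],-89)
g=np.array(get_obs()['tool_pos']); 
f=lambda x,y,z: g+[ .0175*-x -y, x, z+.0145] 
P=[f(-.07,.04,0),f(-.07,-.04,0),f(-.07,0,0),f(-.075,.04,-.02),f(-.075,-.04,-.02)]
ps,pt=proj('side',P),proj('top',P)
so,to=np.array([300,178]),np.array([240,215])
a=cv2.resize(s[178:218,300:350],(400,320),interpolation=2); b=cv2.resize(t[215:265,240:280],(320,400),interpolation=2)
print(((ps-so+.5)*8-.5).round(), ((pt-to+.5)*8-.5).round())
p=np.zeros((400,724,3),np.uint8);p[:320,:400]=a;p[:,404:]=b
cv2.imwrite('pics/cb.png',p)
E
```

```text
clock: 9.35
tool_pos: [0.5343, 0.1774, 0.1415]
orientation: [180.0, -0.0, -89.0]
pose [0.5343 0.1774 0.1417] [-179.99    0.    -88.98] f [ 0.9 -0.1 -1.2] m [ 0.01 -0.05 -0.01] op 0.0097 t 9.45 | shift [ 0.4 -0.3 -0.3] turn [-0.0002  0.0001  0.0003]
[[ 30. 211.]
 [294. 183.]
 [162. 197.]
 [ 36. 271.]
 [296. 244.]] [[127. 314.]
 [138.  68.]
 [133. 191.]
 [148. 324.]
 [160.  81.]]
```

View pics/cb.png

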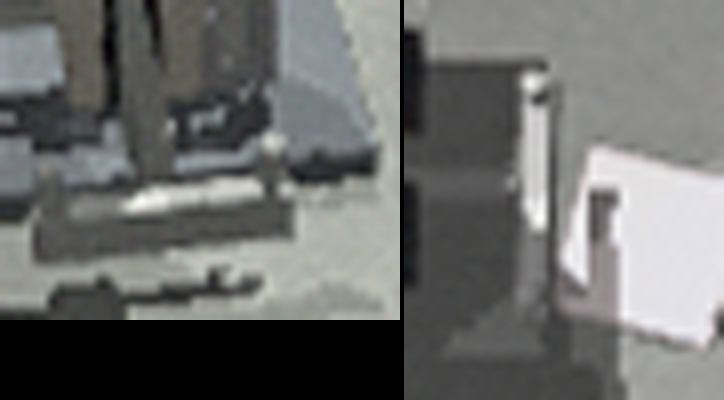

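Predicted and observed crossbar corners agree sideways to about 0.3 px in both cameras (left corner at (35,262) vs (36,271)), so the lateral calibration is good. I advance, then feel my way in.

```bash

python3 -m crank '[0,0,0,-20,0,0,0, 0,0,0,-18,0,0,0, 0,0,0,0,0,0,0]'|head -4
python3 -m crank '[0,0,0,-3,0,0,0, 0,0,0,-2,0,0,0, 0,0,0,0,0,0,0]'|head -4
python3 -m crank '[0,0,0,-2,0,0,0, 0,0,0,-2,0,0,0, 0,0,0,0,0,0,0]'|head -4
```

```text
clock: 9.82
tool_pos: [0.5337, 0.2173, 0.1415]
orientation: [-180.0, 0.0, -88.9]
force: [0.3, -1.1, -2.5]
clock: 10.2
tool_pos: [0.5335, 0.2203, 0.1416]
orientation: [-180.0, 0.0, -89.0]
force: [-0.3, -0.6, -1.1]
clock: 10.58
tool_pos: [0.5335, 0.2244, 0.1416]
orientation: [-180.0, 0.0, -89.0]
force: [0.3, -0.5, -2.3]
```

```bash

python3 -m crank '[0,0,0,-2,0,0,0, 0,0,0,0,0,0,0]'|head -4
python3 -m crank '[0,0,0,-2,0,0,0, 0,0,0,0,0,0,0]'|head -4
python3 -m crank '[0,0,0,-1.5,0,0,0, 0,0,0,0,0,0,0]'|head -4
```

```text
clock: 10.82
tool_pos: [0.5334, 0.2264, 0.1416]
orientation: [-180.0, 0.0, -89.0]
force: [0.4, 0.5, -2.4]
clock: 11.08
tool_pos: [0.5334, 0.2285, 0.1416]
orientation: [-180.0, 0.0, -89.0]
force: [-0.6, 0.5, -2.1]
clock: 11.32
tool_pos: [0.5333, 0.23, 0.1416]
orientation: [-180.0, 0.0, -89.0]
force: [-0.3, -0.0, -2.3]
```

```bash

for i in 1; do :; done
python3 -m crank '[0,0,0,-1.5,0,0,0, 0,0,0,0,0,0,0]'|sed -n 2p\;4p
python3 -m crank '[0,0,0,-1.5,0,0,0, 0,0,0,0,0,0,0]'|sed -n 2p\;4p
python3 -m crank '[0,0,0,-1,0,0,0, 0,0,0,0,0,0,0]'|sed -n 2p\;4p
python3 -m crank '[0,0,0,-1,0,0,0, 0,0,0,0,0,0,0]'|sed -n 2p\;4p
```

```text
tool_pos: [0.5333, 0.2314, 0.1416]
force: [-0.5, 0.8, -2.7]
tool_pos: [0.5332, 0.2329, 0.1415]
force: [0.1, -0.8, -1.9]
tool_pos: [0.533, 0.2332, 0.1414]
force: [-0.3, -2.3, -2.3]
tool_pos: [0.5331, 0.2334, 0.1414]
force: [2.2, -7.6, -1.7]
```

```bash

python3 -m crank '[0,0,0,1.5,0,0,0, 0,0,0,0,0,0,0]'|sed -n 2p\;4p
python3 -m crank '[0,0,0,0,0,3,0, 0,0,0,0,0,3,0, 0,0,0,0,0,0,0]'|sed -n 2p\;4p
python3 -m crank '[0,0,0,0,0,2,0, 0,0,0,0,0,0,0]'|sed -n 2p\;4p
python3 -m crank '[0,0,0,0,0,2,0, 0,0,0,0,0,0,0]'|sed -n 2p\;4p
```

```text
tool_pos: [0.5333, 0.2332, 0.1416]
force: [0.5, -3.7, -2.7]
tool_pos: [0.533, 0.2332, 0.1351]
force: [0.0, -2.3, -2.0]
tool_pos: [0.5332, 0.2332, 0.1333]
force: [1.1, -3.7, -2.9]
tool_pos: [0.5332, 0.2332, 0.1314]
force: [-0.2, -4.0, -3.1]
```

```bash

python3 -m crank '[0,0,0,0.8,0,2,0, 0,0,0,0,0,0,0]'|sed -n 2p\;4p
python3 -m crank '[0,0,0,0,0,2,0, 0,0,0,0,0,0,0]'|sed -n 2p\;4p
python3 -m crank '[0,0,0,0,0,1.5,0, 0,0,0,0,0,0,0]'|sed -n 2p\;4p
python3 -m crank '[0,0,0,0,0,1,0, 0,0,0,0,0,0,0]'|sed -n 2p\;4p
```

```text
tool_pos: [0.5334, 0.233, 0.1295]
force: [0.2, -0.8, -0.5]
tool_pos: [0.5335, 0.2326, 0.1277]
force: [0.9, -1.9, -0.4]
tool_pos: [0.5336, 0.2326, 0.1264]
force: [0.8, -3.3, 2.4]
tool_pos: [0.5335, 0.2326, 0.1253]
force: [0.7, -3.7, 3.4]
```

The tab meets the catch at a TCP height of about 0.128, so home is near 0.114. I press on in small steps.

```bash

python3 -m crank '[0,0,0,0,0,1,0, 0,0,0,0,0,0,0]'|sed -n 2,4p
python3 -m crank '[0,0,0,0,0,1,0, 0,0,0,0,0,0,0]'|sed -n 2,4p
python3 -m crank '[0,0,0,0,0,1,0, 0,0,0,0,0,0,0]'|sed -n 2,4p
python3 -c "
from h import *
go([.533,.2326,.1145],-89)"
```

```text
tool_pos: [0.5334, 0.2326, 0.1242]
orientation: [-180.0, 0.0, -89.0]
force: [1.3, -3.6, 4.0]
tool_pos: [0.5334, 0.2327, 0.1231]
orientation: [-180.0, 0.0, -89.0]
force: [1.2, -3.8, 3.5]
tool_pos: [0.5335, 0.2327, 0.1221]
orientation: [-180.0, 0.0, -89.0]
force: [1.3, -2.9, 3.3]
pose [0.5335 0.2327 0.1221] [-1.7997e+02  1.0000e-02 -8.8980e+01] f [ 1.3 -2.9  3.3] m [-0.61 -0.81  0.16] op 0.0101 t 15.2 | shift [0.  0.5 7.6] turn [-0.0005  0.0002  0.0004]
```

```bash
python3 - <<'E'
from h import *
s=eyes.snapshot('side');t=eyes.snapshot('top')
g=np.array(get_obs()['tool_pos'])
f=lambda x,y,z: g+[ .0175*-x -y, x, z+.0145]
P=[f(-.075,.04,-.02),f(-.075,-.04,-.02),f(.06,.062,.038),f(.06,-.062,.038)]
a=s[110:230,265:365]; print(((proj('side',P)-[265,110]+.5)*5-.5).round()); 
b=t[200:270,170:250]; print(((proj('top',P)-[170,200]+.5)*3.5-.5).round())
p=np.zeros((600,784,3),np.uint8);p[:,:500]=cv2.resize(a,(500,600),interpolation=2);p[:245,504:]=cv2.resize(b,(280,245),interpolation=2)
cv2.imwrite('pics/press.png',p)
E
```

```text
[[185. 465.]
 [342. 449.]
 [107. 218.]
 [340. 196.]]
[[238. 197.]
 [244.  92.]
 [ 36. 213.]
 [ 48.  44.]]
```

View pics/press.png

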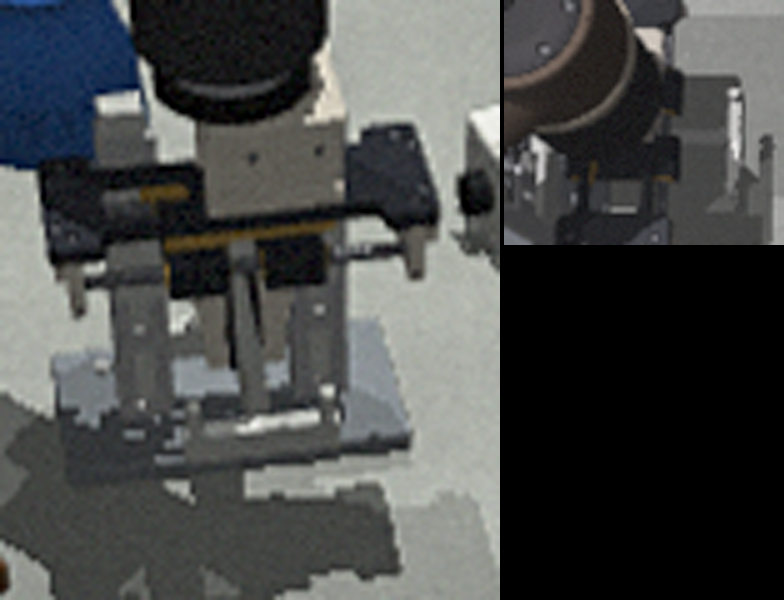

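The crossbar (bottom edge (190,468)-(343,450)) has dropped relative to the tool, so the bracket is pivoting in the fingers on the catch. I release it hooked there and press on the pad with shut fingers.

```bash

python3 -m crank '[0,0,0,0,0,-1,0, 0,0,0,0,0,-1,0, 0,0,0,0,0,0,0]'|sed -n 2p\;4p
python3 -m crank '[0,0,0,0,0,0,0.1, 0,0,0,0,0,0,0.2, 0,0,0,0,0,0,0.35, 0,0,0,0,0,0,0.35, 0,0,0,0,0,0,0.35]'|sed -n 2p\;4,5p
python3 -m crank '[0,0,0,0,0,0,0.35, 0,0,0,0,0,-20,0.35, 0,0,0,0,0,-40,0.35, 0,0,0,0,0,-40,0, 0,0,0,0,0,0,0]'|sed -n 2p\;4,5p
python3 - <<'E'
from h import *
s=eyes.snapshot('side');t=eyes.snapshot('top')
go([.5327,.277,.2],-89)
a=s[110:230,265:365]
p=np.zeros((600,784,3),np.uint8);p[:,:500]=cv2.resize(a,(500,600),interpolation=2);p[:245,504:]=cv2.resize(t[200:270,170:250],(280,245),interpolation=2)
cv2.imwrite('pics/rel.png',p)
for k in ('bracket_pad','bracket_grip'): print(pl('side',k),pl('top',k))
print(proj('side',[[.5329,.279,.181],[.5337,.234,.143]]))
E
```

```text
tool_pos: [0.5329, 0.2326, 0.1236]
force: [1.9, -0.1, -1.4]
tool_pos: [0.5332, 0.2326, 0.1241]
force: [-0.0, -0.5, -0.0]
opening: 0.0306
tool_pos: [0.5349, 0.2336, 0.2278]
force: [0.3, -0.9, 0.7]
opening: 0.016
pose [0.5331 0.2326 0.2242] [-1.7998e+02  5.0000e-02 -8.9000e+01] f [0.1 1.1 0.1] m [ 0.12 -0.04 -0.04] op 0.0085 t 17.025 | shift [-44.4  -0.4  24.3] turn [-0.0003  0.0008 -0.    ]
[([305.9, 149.9], 0.96), ([223.7, 204.3], 0.96)] [([453.5, 230.7], 0.7), ([192.3, 332.3], 0.57), ([361.3, 179.9], 0.52)]
[([311.6, 175.7], 0.72), ([234.7, 218.5], 0.58), ([399.8, 416.7], 0.58)] [([209.2, 327.5], 0.61), ([441.2, 225.3], 0.59), ([207.0, 242.5], 0.52)]
[[310.08486187 151.94455315]
 [312.95595062 174.15984974]]
```

View pics/rel.png

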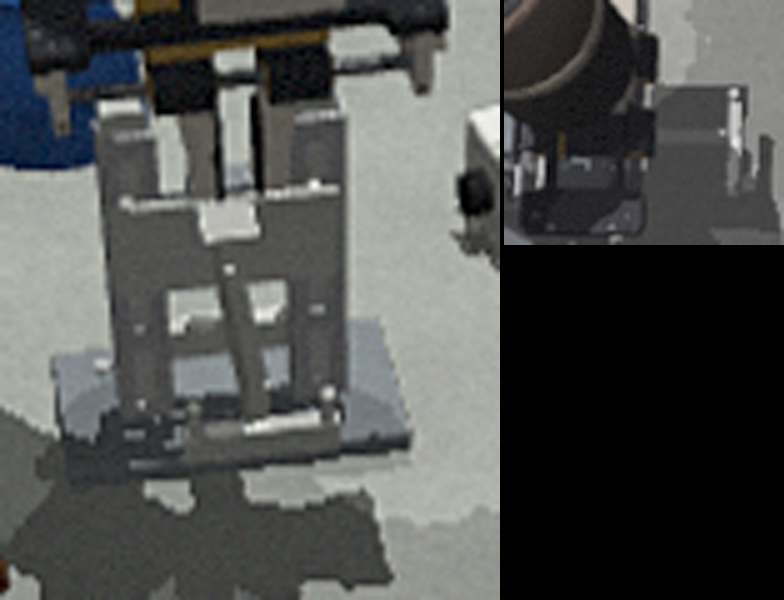

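The bracket hangs hooked and level on the catch, pad at about (228,222) in the crop. Next I go over the pad and press.

```bash

python3 -m crank '[0,0,0,-22,0,0,0, 0,0,0,-22.4,0,0,0, 0,0,0,0,0,18,0, 0,0,0,0,0,15,0, 0,0,0,0,0,0,0]'|sed -n 2p\;4,5p
python3 -m crank '[0,0,0,0,0,4,0, 0,0,0,0,0,0,0]'|sed -n 2p\;4p
python3 -m crank '[0,0,0,0,0,3,0, 0,0,0,0,0,0,0]'|sed -n 2p\;4p
```

```text
tool_pos: [0.5317, 0.2769, 0.1894]
force: [0.0, 0.2, 1.0]
opening: 0.0002
tool_pos: [0.5326, 0.2769, 0.1873]
force: [0.1, 0.2, -0.2]
tool_pos: [0.5324, 0.2768, 0.1841]
force: [0.4, -0.3, -0.3]
```

```bash

python3 -m crank '[0,0,0,0,0,2,0, 0,0,0,0,0,0,0]'|sed -n 2p\;4p
python3 -m crank '[0,0,0,0,0,2,0, 0,0,0,0,0,0,0]'|sed -n 2p\;4p
python3 -m crank '[0,0,0,0,0,1.5,0, 0,0,0,0,0,0,0]'|sed -n 2p\;4p
python3 -m crank '[0,0,0,0,0,1,0, 0,0,0,0,0,0,0]'|sed -n 2p\;4p
```

```text
tool_pos: [0.5324, 0.2768, 0.1819]
force: [0.1, -0.0, -0.6]
tool_pos: [0.5324, 0.2769, 0.1799]
force: [0.0, 0.5, -0.1]
tool_pos: [0.5325, 0.277, 0.1785]
force: [-0.6, -0.4, 1.0]
tool_pos: [0.5327, 0.2769, 0.1779]
force: [0.3, -1.1, 3.1]
```

Contact at about 0.178; pressing on.

```bash

python3 -m crank '[0,0,0,0,0,1,0, 0,0,0,0,0,0,0]'|sed -n 2p\;4p
python3 -m crank '[0,0,0,0,0,1,0, 0,0,0,0,0,0,0]'|sed -n 2p\;4p
python3 -m crank '[0,0,0,0,0,1,0, 0,0,0,0,0,0,0]'|sed -n 2p\;4p
python3 -m crank '[0,0,0,0,0,1,0, 0,0,0,0,0,0,0]'|sed -n 2p\;4p
```

```text
tool_pos: [0.5328, 0.277, 0.1772]
force: [-0.3, -1.9, 5.0]
tool_pos: [0.533, 0.2771, 0.1763]
force: [-0.1, -0.5, 6.0]
tool_pos: [0.5331, 0.2771, 0.1755]
force: [-0.8, -0.7, 5.6]
tool_pos: [0.5332, 0.2772, 0.1746]
force: [-0.2, -0.4, 6.2]
```

```bash

python3 -m crank '[0,0,0,0,0,1,0, 0,0,0,0,0,0,0]'|sed -n 2p\;4p
python3 -m crank '[0,0,0,0,0,1,0, 0,0,0,0,0,0,0]'|sed -n 2p\;4p
python3 -m crank '[0,0,0,0,0,1,0, 0,0,0,0,0,0,0]'|sed -n 2p\;4p
python3 -m crank '[0,0,0,0,0,1,0, 0,0,0,0,0,0,0]'|sed -n 2p\;4p
```

```text
tool_pos: [0.5332, 0.2773, 0.1735]
force: [0.7, -0.4, 0.1]
tool_pos: [0.5325, 0.2771, 0.1714]
force: [0.9, 1.1, 1.9]
tool_pos: [0.5325, 0.2771, 0.1704]
force: [0.5, 0.7, 1.3]
tool_pos: [0.5325, 0.277, 0.1695]
force: [1.2, 0.9, 2.3]
```

```bash

python3 -m crank '[0,0,0,0,0,1,0, 0,0,0,0,0,0,0]'|sed -n 2p\;4p
python3 -m crank '[0,0,0,0,0,1,0, 0,0,0,0,0,0,0]'|sed -n 2p\;4p
python3 -m crank '[0,0,0,0,0,1,0, 0,0,0,0,0,0,0]'|sed -n 2p\;4p
python3 -m crank '[0,0,0,0,0,1,0, 0,0,0,0,0,0,0]'|sed -n 2p\;4p
```

```text
tool_pos: [0.5325, 0.277, 0.1685]
force: [0.2, 1.0, 1.9]
tool_pos: [0.5324, 0.2768, 0.1674]
force: [0.4, 0.5, 0.7]
tool_pos: [0.532, 0.2763, 0.1659]
force: [0.1, 0.2, -0.3]
tool_pos: [0.5323, 0.2766, 0.1655]
force: [-0.4, -0.6, 1.3]
```

```bash

python3 -m crank '[0,0,0,0,0,1,0, 0,0,0,0,0,0,0]'|sed -n 2p\;4p
python3 -m crank '[0,0,0,0,0,1,0, 0,0,0,0,0,0,0]'|sed -n 2p\;4p
python3 -m crank '[0,0,0,0,0,1,0, 0,0,0,0,0,0,0]'|sed -n 2p\;4p
```

```text
tool_pos: [0.5326, 0.2766, 0.1652]
force: [-2.2, -2.2, 5.6]
tool_pos: [0.5329, 0.2766, 0.1651]
force: [-3.4, -3.4, 12.0]
tool_pos: [0.5333, 0.2766, 0.165]
force: [-4.5, -4.3, 15.6]
```

Stiff bottom at 0.165, 14 mm below first contact, and a force dip just before it, which is where the catch should snap. I back off and check.

```bash

python3 -m crank '[0,0,0,0,0,-3,0, 0,0,0,0,0,-20,0, 0,0,0,0,0,-50,0, 0,0,0,60,0,-30,0, 0,0,0,60,0,-10,0]'|sed -n 2p\;4p
python3 -m crank '[0,0,0,60,0,0,0, 0,0,0,50,0,0,0, 0,0,0,0,0,0,0, 0,0,0,0,0,0,0]'|sed -n 2p\;4p
python3 - <<'E'
from h import *
s=eyes.snapshot('side');t=eyes.snapshot('top')
print(get_obs()['clock'])
p=np.zeros((600,784,3),np.uint8);p[:,:500]=cv2.resize(s[110:230,265:365],(500,600),interpolation=2);p[:420,504:]=cv2.resize(t[200:275,160:210],(280,420),interpolation=2)
cv2.imwrite('pics/fin.png',p)
E
```

```text
tool_pos: [0.5351, 0.1608, 0.2752]
force: [1.6, -0.2, -0.6]
tool_pos: [0.5365, 0.0511, 0.2733]
force: [0.7, 0.5, -0.3]
24.325
```

View pics/fin.png

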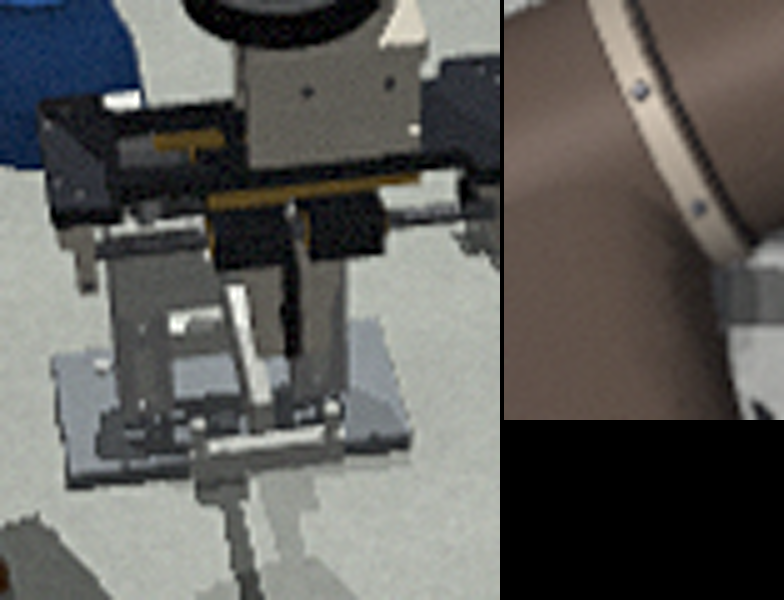

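The hung bracket is partly hidden by the gripper; crossbar bottom at about (195,482)-(340,458). One numeric check from further back.

```bash

python3 -m crank '[0,0,0,50,45,0,0, 0,0,0,50,40,0,0, 0,0,0,50,0,0,0, 0,0,0,0,0,0,0]'|sed -n 2p
python3 - <<'E'
from h import *
s=eyes.snapshot('side')
for k,l in (('bracket_pad',(.045,0,.038)),('bracket_grip',(0,0,0)),('bracket_claws',(.07,0,.026)),('bracket_tab',(.075,0,.015))):
  print(k,pl('side',k)[:2],[proj('side',[[.5336-.0175*l[0],.234+l[0],z+l[2]]])[0].round(1).tolist() for z in (.127,.141)])
a=cv2.imread('pics/rel.png')
# front plate top edge: brightness profile along column through plate's side, before/after
gb=cv2.cvtColor(cv2.imread('pics/rel.png')[:600,:500],6)
for x in (294,325): print(x,'before',[int(gb[int((r-110+.5)*5),int((x-265+.5)*5)]) for r in range(140,165)],'after',s[140:165,x].mean(1).astype(int).tolist())
E
```

```text
tool_pos: [0.458, -0.097, 0.2737]
bracket_pad [([223.4, 202.9], 0.95), ([309.6, 152.8], 0.7)] [[310.3, 157.0], [310.1, 152.6]]
bracket_grip [([396.3, 415.2], 0.93), ([315.7, 177.7], 0.82)] [[313.1, 179.0], [312.9, 174.8]]
bracket_claws [([381.3, 439.6], 0.9), ([218.5, 197.9], 0.6)] [[309.2, 155.2], [309.0, 150.8]]
bracket_tab [([380.1, 446.7], 0.85), ([218.7, 203.4], 0.75)] [[309.1, 157.4], [308.9, 153.1]]
294 before [69, 68, 69, 71, 74, 70, 71, 71, 73, 57, 143, 154, 103, 79, 81, 79, 82, 80, 81, 80, 83, 84, 80, 78, 79] after [20, 26, 29, 15, 27, 23, 25, 28, 24, 27, 26, 18, 26, 16, 29, 30, 21, 22, 26, 24, 29, 14, 73, 70, 24]
325 before [71, 75, 69, 71, 70, 69, 66, 133, 163, 120, 71, 78, 81, 80, 79, 81, 82, 81, 82, 76, 80, 86, 81, 81, 84] after [83, 77, 71, 82, 79, 81, 82, 72, 77, 73, 64, 179, 152, 71, 83, 79, 82, 87, 85, 86, 85, 85, 89, 83, 80]
```

The plate's top edge is about 3.7 px lower than when it rested on the catch, roughly 12 mm. That fits the stiff stop, so the bracket is home and I hand the job in.

```bash
python3 -c "
from plant import ctrl
print(ctrl.close_job())"
```

```text
the job is handed in; nothing more can be done
None
```

I hung the grey bracket in the top slots, pressed it down to a firm stop (peak about 16 N), backed the arm clear and handed the job in; the snapped catch is inferred from a force dip and the plate's drop of about 12 mm, since the camera could not see it.

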